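Load a praline box under the hold-down flap of a date coder

TASK

Load the praline box into the date coder: push it along the lane, lift the spring-closed clear hold-down flap with one fingertip and keep it up off the box while the other fingertip pushes the box under it, gently, all the way to the end stop; then let the flap come down on the box and take the hand away. Only push the box, never squeeze or lift it, and leave the tub, the cup and the tin where they are.

Things in the scene. Friction and masses are not known exactly. Their poses are not given: they have to be found in the camera images.
- coder: Desktop date coder, fixed. Its frame (mm) is used in all entries. Origin: lane centre line, in the plane of the flap's infeed edge, at counter height. +x away from the operator to the hinge side, +y along the lane to the infeed; the box is pushed towards -y. Aluminium bed, top z 12, x -50 to 185, y -155 to 195. Its operator side (-x) is open. White housing x 104 to 182, y -150 to 70, top z 68.
- flap_edge (a point): Point on the bed (z 12) at the lane's centre below the flap's infeed edge; axes as the coder's. Lane 54 wide. Front rail x -33 to -27, y -125 to 190, top z 16. Rear rail x 27 to 33, y 0 to 190, top z 28; for y below 0 the rear side is the grey print-head block, x 27 to 100, y -142 to 0, top z 44. Hinge brackets x 66 to 84, y 3 to 15 and -147 to -135, top z 67.
- stop_point (a point): Point on the bed (z 12) at the lane's centre in the plane of the end stop's face (y -56); axes as the coder's. The box's leading face comes to this plane. The stop is a steel block x 11 to 27, y -66 to -56, top z 44; for x below 11 the lane is free past it, so a fingertip ahead of the box can run by in front of the stop.
- flap (a joint): Flap hinge, rad: 0 closed and empty, grows as the front lip rises, stop at 0.9. Axis along y at x 75, z 60. A spring closes it from anywhere: 3 N at the lip closed, 4 N at 0.2. At 0 its underside is 36 above the bed at the lip, 40 at the print-head block: too low for the box. At 0.09 it is level, 44 above the bed: so it rests on the box. Above 0.12 it is clear of the box; 0.15 is ample.
- flap_lip (a point): Lower front corner of the flap's pane at its infeed edge, moves with the flap; closed: x -14, y 0, z 48. The flap is a clear pane 4 thick, 130 wide (y -130 to 0), from the hinge forward to x -14, so the front 11 of the box stays uncovered; a steel lip flares 11 farther forward and 8 up. To open: fingers leaning forward 30 degrees or more, tips in under the lip from the front, then raise.
- praline_box: Closed praline box of stiff card, white lid, dark band: 50 x 50, 44 high, 50 to 105 g; origin at the centre of its underside. Stands on the bed in the infeed of the lane, square between the rails (2 mm play each side), centre at y 60 to 120. Home: centre at y -31, trailing face 6 mm inside the flap's edge.
- tub: White open plastic tub 85 x 125 x 75 high, origin at the centre of its underside; a bystander.
- steel_cup: Steel cup 72 across, 85 high, origin at the centre of its underside; a bystander.
- tin: Round brass tin 83 across, 48 high, origin at the centre of its underside; a bystander.
There are look-alikes about, which are no part of the job. Of the things that look like the praline_box, the middle-sized one is meant.

How it is judged:
On the way, in this order (a step that is already met when the one before it is completed fails the run):
1. a finger holds the flap up while the box is still outside it (value of joint flap above 0.11 rad and contact force between the fingers and flap above 0.3 N and y of praline_box in the frame of coder above 0.02 m), for 0.2 s.
2. the box reaches the end stop with the flap still held up off it by a finger (y of praline_box in the frame of stop_point below 0.03 m and contact force between the fingers and flap above 0.3 N and contact force between flap and praline_box below 0.3 N), for 0.1 s.
At the end, for the whole second after the job is handed in: The box stands flat on the bed against the end stop (leading face within 5 mm of it), at rest, with the flap let down and pressing on its top; the hand is clear (y of praline_box in the frame of stop_point between 0.02 and 0.03 m and z of praline_box in the frame of coder between 0.009 and 0.015 m and angle between praline_box's own z axis and vertical below 0.06 rad and value of joint flap between 0.06 and 0.12 rad and contact force between flap and praline_box above 0.5 N and linear speed of praline_box below 0.01 m/s); the robot touches nothing.
It fails at once if the box is squeezed or rammed (fingers on it with more than 30 N) (contact force between the fingers and praline_box above 30 N).
It fails at once if the box is lifted off the lane (more than 10 mm) (z of praline_box in the frame of coder above 0.022 m).
It fails at once if the box is tipped (angle between praline_box's own z axis and vertical above 0.3 rad).
It fails at once if the tub, cup or tin is moved (more than 15 mm) (distance of any of tub, steel_cup, tin from where it was at the start of the episode above 0.015 m).
It also fails if it takes over 48 s, if anything falls off the work surface, if the arm or the gripper's body presses on something with over 40 N, if the wrist force passes 120 N, or if a joint passes its speed limit or range.

ROBOT

A 7-joint arm with a two-finger parallel gripper is mounted at the origin on the work surface. World frame = base frame: x ahead of the robot, y to its left, z up, the work surface at z = 0. Lengths are in m, angles in rad, forces in N, time in s.
With the tool pointing down it reaches from about 0.4 to 0.85 m from the base axis. Payload 6.9 kg.
Tool frame: the origin (TCP) lies midway between the tips of the shut fingers; the grasp point (between the pads) lies behind it (ctrl.pinch_z is the z of the grasp point in the tool frame, in m); z points along the fingers, y is the line along which they close (so a half turn about z gives the same grasp; the last joint's range is limited). The gripper opens to 85 mm and grips with 20 to 120 N. Pads are 22 mm wide; open, the fingers measure 114 mm over their backs; the gripper's body (76 mm by 85 mm) begins 54 mm behind the grasp point. The pads swing forward as they close: fully open they stand 13 mm farther back than shut.
Start: joints at [-1.226, 0.507, -0.238, 1.5, 0.126, 1.149, -0.155], TCP at [0.148, 0.607, 0.231] pointing down, gripper open.
Joint ranges: [-3.08, 3.08], [-0.24, 2.05], [-1.43, 1.35], [0, 2.5], [-1.52, 4.66], [0.17, 1.96], [-2.89, 2.89]. Speed limits (rad/s): [2.39, 2.39, 3.14, 3.14, 3.14, 3.14, 3.14].

INTERFACE

Orientations are given as a unit quaternion [w, x, y, z].
In Python, from station import ctrl, get_state, vision, ticket, models gives the robot as it stands. Calls block until the motion is done:
- ctrl.movep(position, orientation): joint-space move of the TCP to a pose.
- ctrl.movel(position, frame=None, max_speed=0.15): straight line of the TCP; frame=None keeps the orientation; max_speed is the mean speed in m/s.
- ctrl.set_joints(angles): joint-space move.
- ctrl.ungrasp() and ctrl.close_gripper(force=None): open the fingers fully, or close them until they stop; force is the grip in N (None keeps the last).
- ctrl.pause(seconds).
- ctrl.ik(position, orientation): joint angles nearest the present ones, or None.
- get_state(): the state.
- vision.grab_frame(name): name is "side" or "top" or "wrist"; returns (picture, depth): 384x512x3 uint8, blue, green, red; 384x512 float32, m along the optical axis (not along the pixel's ray), 0 where there is no reading.
- vision.camera_info(name): a dict with "mtx" (3x3 intrinsics, pixels), "R" (3x3) and "t" (3): a world point X has camera coordinates R X + t; the wrist camera has in their place "hand_eye" (4x4, takes a point from camera to tool coordinates, whose origin is the TCP and whose axes are the flange's). Camera axes: x right, y down, z forward; pixel columns grow to the right and rows downward; lengths in m; the calibration is good to about 2 mm. A picture is of the moment at which its call begins: read the wrist's pose just before it. camera_info takes no time and is no camera call.
A pose or a line that the arm cannot do raises ctrl.Unreachable and nothing moves.
- ticket.close_job(): hands the job in; it is judged then, once.
Trained networks look in the newest picture that a camera, given by its name, has taken for a name from the list of things; names that differ only in an ending like _2 or _b are one class to them, and where a whole thing is asked for, a point or a joint stands for the part that bears it (a point fixed in the world has none). Each returns a list of dicts, best first, with "p" (0 to 1); they miss things now and then, are a little off and sometimes report something else, mostly with a low value. They report only what shows in the picture. A call takes as long as a camera call. They do not tell look-alikes from the thing itself.
- models.recognise(camera, target): "point" ([column, row] in pixels, amid what is visible of it).
- models.masks_of(camera, target): "mask" (384x512 bool, what is visible of it) and "point" ([column, row] in pixels, amid what is visible of it).
The state is a dict: "time": time; "qpos": joint angles; "qd": joint speeds; "tau": joint torques, N m; "tcp_pos": TCP position; "eef_rot": TCP orientation; "contact_force": force on the tool from outside, world axes, zero at the start; "wrist_torque": the same for the moment, N m; "width": finger opening in m; "gripper_force": force on a finger pad.
Only numpy, scipy, OpenCV 4.12 (cv2) and the standard library are available. Lean on these libraries where they do the work, as an engineer would, in place of code of your own. Each camera call takes 0.05 s, during which the arm holds its last target. There are 200 camera calls.

## Working session

There is one attempt and no reset: what is moved stays moved. The work goes in short steps, each a Python script; the robot and the scene stay as the last script left them, time stands still between calls to the robot, and variables do not carry over. Pictures are saved under pics/ and viewed, at most 10 in all, crops included, and the job is handed in when it is done.

```bash
ls; mkdir -p pics; python3 - <<'E'
from station import ctrl,get_state,vision,ticket,models
import cv2,numpy as np
s=get_state();print({k:np.round(v,3).tolist() for k,v in s.items()},ctrl.pinch_z)
ims=[]
for c in("side","top"):
    im,d=vision.grab_frame(c);np.savez(f"{c}.npz",im=im,d=d)
    i=vision.camera_info(c);print(c,np.round(i["mtx"],1).tolist(),np.round(i["R"],3).tolist(),np.round(i["t"],3).tolist())
    for n in("praline_box","coder","flap"):
        for r in models.masks_of(c,n):
            m=r["mask"]; ys,xs=np.nonzero(m)
            if len(xs)==0: continue
            P=np.linalg.inv(i["mtx"])@np.c_[xs,ys,np.ones(len(xs))].T*d[ys,xs]
            W=i["R"].T@(P-np.array(i["t"])[:,None])
            W=W[:,d[ys,xs]>0]
            print(c,n,round(r["p"],2),np.round(r["point"]),np.round(np.percentile(W,[2,50,98],axis=1),3).tolist())
    cv2.imwrite(f"pics/{c}0.png",im)
print(get_state()["time"])
E
```

```text
pics
{'time': 0.0, 'qpos': [-1.226, 0.508, -0.237, 1.501, 0.126, 1.149, -0.155], 'qd': [0.002, -0.001, -0.0, -0.0, 0.001, 0.001, -0.001], 'tau': [-0.001, -62.057, -2.187, -24.966, 0.013, 0.012, 0.0], 'tcp_pos': [0.148, 0.607, 0.23], 'eef_rot': [-0.0, 0.12, 0.993, -0.001], 'contact_force': [-0.225, -0.405, -0.847], 'wrist_torque': [0.005, 0.044, -0.016], 'gripper_force': 0.0, 'width': 0.085} -0.0187
side [[451.8, 0.0, 257.0], [0.0, 451.8, 191.2], [0.0, 0.0, 1.0]] [[0.71, -0.704, -0.019], [-0.517, -0.502, -0.693], [0.478, 0.501, -0.721]] [-0.418, 0.353, 0.826]
side praline_box 0.92 [199. 222.] [[0.42, 0.015, 0.0], [0.447, 0.035, 0.055], [0.486, 0.082, 0.06]]
side praline_box 0.9 [197. 153.] [[0.593, 0.228, 0.003], [0.608, 0.24, 0.03], [0.633, 0.268, 0.036]]
side praline_box 0.55 [240. 175.] [[0.595, 0.063, 0.011], [0.613, 0.08, 0.05], [0.651, 0.145, 0.058]]
side coder 0.75 [296. 192.] [[0.569, -0.17, 0.001], [0.679, -0.053, 0.037], [0.794, 0.17, 0.069]]
side flap 0.78 [304. 201.] [[0.593, -0.144, 0.05], [0.644, -0.084, 0.055], [0.691, -0.019, 0.064]]
top [[405.5, 0.0, 248.7], [0.0, 405.5, 189.5], [0.0, 0.0, 1.0]] [[-0.027, -1.0, 0.002], [-0.999, 0.027, -0.046], [0.046, -0.003, -0.999]] [0.001, 0.588, 1.1]
top praline_box 0.86 [224. 238.] [[0.423, 0.019, 0.012], [0.457, 0.052, 0.058], [0.489, 0.083, 0.062]]
top praline_box 0.65 [152. 182.] [[0.595, 0.23, 0.001], [0.613, 0.246, 0.033], [0.633, 0.27, 0.038]]
top praline_box 0.62 [207. 174.] [[0.597, 0.064, 0.012], [0.621, 0.088, 0.056], [0.645, 0.116, 0.059]]
top coder 0.6 [245. 153.] [[0.574, -0.162, 0.007], [0.69, -0.004, 0.034], [0.798, 0.174, 0.071]]
top flap 0.81 [273. 166.] [[0.595, -0.141, 0.05], [0.645, -0.081, 0.056], [0.693, -0.019, 0.065]]
top flap 0.23 [245. 151.] [[0.573, -0.16, 0.008], [0.69, -0.004, 0.036], [0.798, 0.172, 0.071]]
0.4
```

```bash
python3 - <<'E'
import cv2
for c,b in(("side",(60,320,90,430)),("top",(80,280,100,400))):
    im=cv2.imread(f"pics/{c}0.png")[b[0]:b[1],b[2]:b[3]]
    cv2.imwrite(f"pics/{c}c.png",cv2.resize(im,None,fx=2.3,fy=2.3,interpolation=cv2.INTER_CUBIC))
E
```

```text
(no output)
```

View pics/sidec.png

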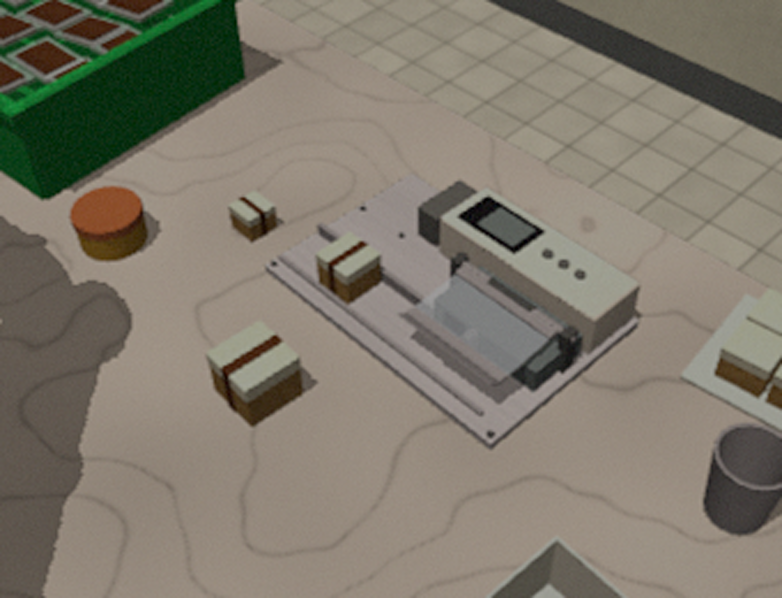

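View pics/topc.png

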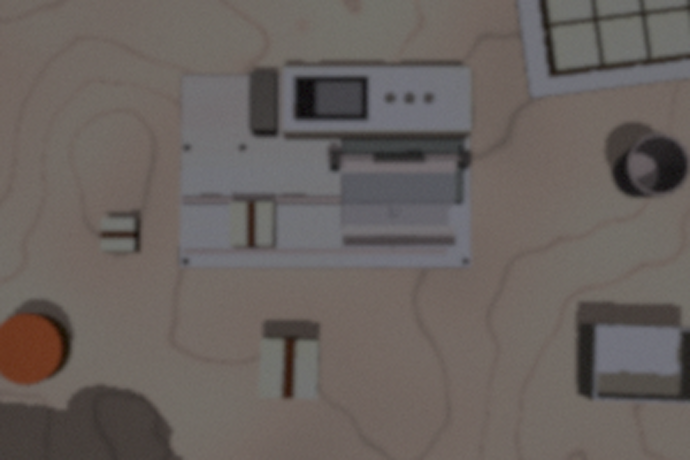

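The middle-sized box stands in the lane (side crop ~(348,265), top crop ~(250,222)). The big look-alike is in front at top crop (290,365) and the small one is at left (120,232). The tub, cup and tin are well off the path. The lane runs along world y. Next I check reach for the leaned hand and take a closer wrist view.

```bash
cat > h.py <<'E'
from station import ctrl,get_state,vision,ticket,models
import numpy as np,cv2
from scipy.spatial.transform import Rotation as Ro
def quat(lean,yaw=0):
    s,c=np.sin(np.radians(lean)),np.cos(np.radians(lean))
    R=Ro.from_euler('z',yaw).as_matrix()@np.array([[-c,0,s],[0,1,0],[-s,0,-c]])
    return np.roll(Ro.from_matrix(R).as_quat(),1)
def cloud(c,im,d,st=None):
    i=vision.camera_info(c);v,u=np.mgrid[:384,:512]
    P=(np.linalg.inv(i["mtx"])@np.c_[u.ravel(),v.ravel(),np.ones(u.size)].T)*d.ravel()
    if c!="wrist": W=i["R"].T@(P-np.array(i["t"])[:,None])
    else:
        H=i["hand_eye"];q=st["eef_rot"];R=Ro.from_quat(np.roll(q,-1)).as_matrix()
        W=R@(H[:3,:3]@P+H[:3,3:4])+np.array(st["tcp_pos"])[:,None]
    return W.T.reshape(384,512,3)
E
python3 - <<'E'
from h import *
i=vision.camera_info("wrist");print(np.round(i["mtx"],1).tolist(),np.round(i["hand_eye"],3).tolist())
for l in(0,40,50,55,60):
  for p in((.61,.15,.05),(.61,.0,.05),(.55,0,.05),(.61,-.1,.06),(.63,.03,.33)):
    q=ctrl.ik(p,quat(l));print(l,p,None if q is None else np.round(q,2))
E
```

```text
[[344.8, 0.0, 249.8], [0.0, 344.8, 193.7], [0.0, 0.0, 1.0]] [[0.0, -0.966, -0.26, 0.067], [1.0, 0.0, 0.0, 0.001], [-0.0, -0.26, 0.966, -0.143], [0.0, 0.0, 0.0, 1.0]]
0 (0.61, 0.15, 0.05) [-0.19  0.69 -0.15  1.7   0.14  0.76  1.17]
0 (0.61, 0.0, 0.05) [ 0.04  0.67 -0.13  1.75  0.12  0.72  1.42]
0 (0.55, 0, 0.05) [ 0.03  0.6  -0.12  1.92  0.11  0.63  1.41]
0 (0.61, -0.1, 0.06) [ 0.13  0.67 -0.01  1.72  0.01  0.75  1.69]
0 (0.63, 0.03, 0.33) [-0.13  0.46  0.08  1.31 -0.04  1.38  1.52]
40 (0.61, 0.15, 0.05) [ 0.28  0.99 -1.23  2.33  2.01  1.27 -0.62]
40 (0.61, 0.0, 0.05) [ 0.65  0.97 -1.23  2.41  2.16  1.09 -0.46]
40 (0.55, 0, 0.05) None
40 (0.61, -0.1, 0.06) [ 0.92  0.95 -1.23  2.37  2.2   0.89 -0.26]
40 (0.63, 0.03, 0.33) [-0.41  0.15  0.32  2.02  0.08  0.29  1.39]
50 (0.61, 0.15, 0.05) [-0.28  0.78 -0.32  2.46  2.52  1.05 -1.39]
50 (0.61, 0.0, 0.05) None
50 (0.55, 0, 0.05) None
50 (0.61, -0.1, 0.06) None
50 (0.63, 0.03, 0.33) [ 0.23  0.14 -0.44  2.18  1.73  0.19 -0.25]
55 (0.61, 0.15, 0.05) None
55 (0.61, 0.0, 0.05) None
55 (0.55, 0, 0.05) None
55 (0.61, -0.1, 0.06) None
55 (0.63, 0.03, 0.33) [ 0.12  0.14 -0.32  2.26  2.4   0.28 -0.93]
60 (0.61, 0.15, 0.05) None
60 (0.61, 0.0, 0.05) None
60 (0.55, 0, 0.05) None
60 (0.61, -0.1, 0.06) None
60 (0.63, 0.03, 0.33) [-0.38  0.16  0.24  2.34  2.89  0.41 -1.44]
```

```bash
python3 - <<'E'
from h import *
ctrl.movep([.60,.03,.22],quat(0))
ctrl.pause(.3)
st=get_state();im,d=vision.grab_frame("wrist");print(st["time"],st["tcp_pos"])
W=cloud("wrist",im,d,st);np.savez("w1.npz",im=im,W=W,d=d)
for n in("praline_box","flap"):
    for r in models.masks_of("wrist",n):
        w=W[r["mask"]&(d>0)];print(n,round(r["p"],2),np.round(r["point"]),np.round(np.percentile(w,[1,50,99],axis=0),4).tolist())
        if n=="praline_box":
            t=w[w[:,2]>np.percentile(w[:,2],60)-.004]; 
            print(len(t),np.round(cv2.minAreaRect(t[:,:2].astype(np.float32)*1000),1) if 0 else cv2.minAreaRect(t[:,:2].astype(np.float32)*1000))
cv2.imwrite("pics/w1.png",cv2.resize(im,(800,600)))
for l in(30,33,36,38,40):
  for p in((.62,.2,.04),(.62,.0,.04),(.60,0,.04),(.58,0,.06),(.62,-.06,.06)):
    q=ctrl.ik(p,quat(l));print(l,p,None if q is None else np.round(q,2))
E
```

```text
3.2917 [0.59999753 0.03038613 0.21999007]
praline_box 0.66 [311. 195.] [[0.5968, 0.0658, 0.0147], [0.6182, 0.0896, 0.0564], [0.6473, 0.1161, 0.0582]]
2934 ((622.4638671875, 91.40045928955078), (51.02078628540039, 51.42731857299805), 88.81405639648438)
praline_box 0.66 [276.  23.] [[0.4562, 0.0175, 0.0026], [0.4751, 0.0513, 0.0584], [0.4907, 0.0836, 0.0604]]
3778 ((471.9362487792969, 50.85397720336914), (67.06539916992188, 35.216556549072266), 86.74759674072266)
praline_box 0.65 [463. 184.] [[0.5954, 0.23, 0.0019], [0.6128, 0.242, 0.0343], [0.6343, 0.2692, 0.0363]]
1654 ((615.1204223632812, 250.4851531982422), (41.738380432128906, 39.644412994384766), 89.2988052368164)
flap 0.78 [133. 217.] [[0.593, -0.1427, 0.0518], [0.638, -0.0754, 0.0558], [0.6911, -0.0143, 0.0646]]
flap 0.52 [311. 197.] [[0.5968, 0.0658, 0.014], [0.6182, 0.0894, 0.0564], [0.6474, 0.1161, 0.0582]]
30 (0.62, 0.2, 0.04) [ 0.23  0.97 -1.23  2.12  1.75  1.14 -0.38]
30 (0.62, 0.0, 0.04) [ 0.66  0.94 -1.23  2.23  1.85  0.93 -0.16]
30 (0.6, 0, 0.04) [ 0.67  0.92 -1.23  2.29  1.87  0.93 -0.21]
30 (0.58, 0, 0.06) [ 0.68  0.
[... 688 characters left out ...]
-0.06, 0.06) [ 0.81  0.92 -1.23  2.3   2.03  0.88 -0.2 ]
38 (0.62, 0.2, 0.04) [ 0.19  1.02 -1.23  2.24  1.95  1.28 -0.58]
38 (0.62, 0.0, 0.04) [ 0.65  0.99 -1.23  2.36  2.12  1.06 -0.39]
38 (0.6, 0, 0.04) [ 0.65  0.98 -1.23  2.41  2.13  1.08 -0.44]
38 (0.58, 0, 0.06) [ 0.65  0.9  -1.23  2.45  2.11  1.04 -0.49]
38 (0.62, -0.06, 0.06) [ 0.81  0.93 -1.23  2.33  2.1   0.91 -0.27]
40 (0.62, 0.2, 0.04) [ 0.18  1.03 -1.23  2.26  1.99  1.33 -0.62]
40 (0.62, 0.0, 0.04) [ 0.65  1.01 -1.23  2.39  2.18  1.11 -0.44]
40 (0.6, 0, 0.04) [ 0.64  1.   -1.23  2.44  2.19  1.13 -0.49]
40 (0.58, 0, 0.06) [ 0.65  0.92 -1.23  2.48  2.16  1.09 -0.54]
40 (0.62, -0.06, 0.06) [ 0.81  0.95 -1.23  2.36  2.17  0.95 -0.32]
```

View pics/w1.png

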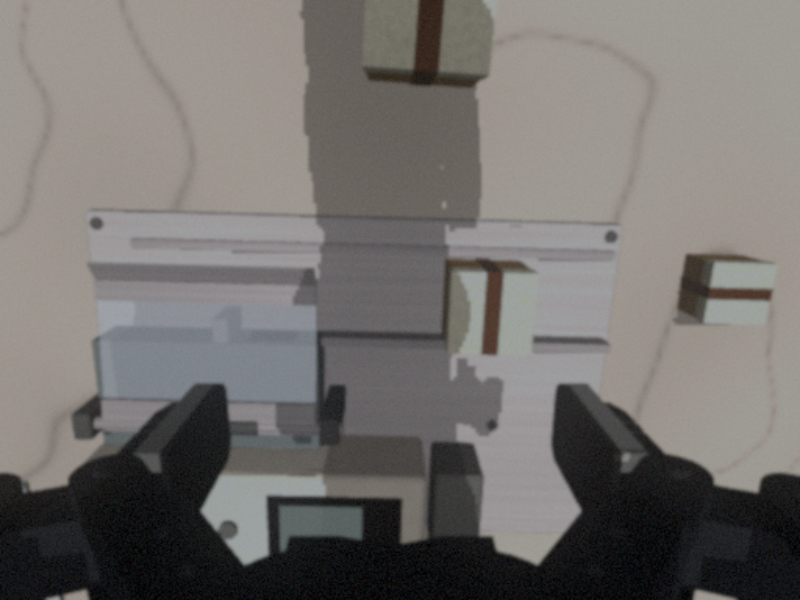

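```bash
python3 - <<'E'
from h import *
f=np.load("w1.npz");W=f["W"];d=f["d"]
fx,fy,cx,cy=344.8,344.8,249.8,193.7
i=vision.camera_info("wrist")
# pixel->plane: screws on the bed (z .012)
H=i["hand_eye"];R=Ro.from_quat(np.roll(quat(0),-1)).as_matrix();C=R@H[:3,3]+np.array([.6,.0304,.22])
def pl(u,v,z):
    r=R@H[:3,:3]@np.array([(u-cx)/fx,(v-cy)/fy,1]);return C+r*(z-C[2])/r[2]
for n,u,v,z in(("scr1",97,223,.012),("scr2",611,237,.012),("c1",90,212,.012),("c2",618,222,.012),("flapedge front",317,268,.056),("lip corner",318,303,.052),("flap far front",92,266,.056)):
    print(n,np.round(pl(u*.64,v*.64,z),4))
# bed front edge from image gradient at several columns
g=cv2.cvtColor(f["im"],cv2.COLOR_BGR2GRAY).astype(float)
P=[]
for u in list(range(70,190,8))+list(range(300,385,8)):
    col=cv2.GaussianBlur(g,(5,5),1)[125:150,u];k=np.argmax(np.diff(col));P.append(pl(u,125+k+.5,.012))
P=np.array(P);k=np.polyfit(P[:,1],P[:,0],1);r=P[:,0]-np.polyval(k,P[:,1]);ok=abs(r-np.median(r))<.003
k=np.polyfit(P[ok,1],P[ok,0],1);print("bed front edge x=",k,ok.sum(),len(P),np.std(P[ok,0]-np.polyval(k,P[ok,1])))
# depth-based
w=W[(d>0)];b=w[(w[:,2]>.008)&(w[:,2]<.017)&(w[:,0]>.54)&(w[:,0]<.82)]
print("bed z med",np.median(b[(b[:,1]>.0)&(b[:,1]<.05)&(b[:,0]>.60)&(b[:,0]<.63),2]))
E=[(y,np.percentile(s[:,0],1)) for y in np.arange(-.15,.165,.01) for s in[b[abs(b[:,1]-y)<.005]] if len(s)>30]
E=np.array(E);print("depth front",np.polyfit(E[:,0],E[:,1],1),np.median(E[:,1]))
for lo,hi in((.575,.59),(.60,.64),(.64,.66)):
    s=b[(b[:,0]>lo)&(b[:,0]<hi)];print("y ends",lo,np.round(np.percentile(s[:,1],[.3,99.7]),4))
T=np.load("top.npz");Wt=cloud("top",T["im"],T["d"]).reshape(-1,3);ht=Wt[(Wt[:,2]>.06)&(Wt[:,2]<.078)&(Wt[:,0]>.70)&(Wt[:,0]<.82)&(abs(Wt[:,1]+.04)<.15)]
print("housing top",len(ht),cv2.minAreaRect((ht[:,:2]*1000).astype(np.float32)))
E
```

```text
scr1 [ 0.5745 -0.1585  0.012 ]
scr2 [0.5836 0.1758 0.012 ]
c1 [ 0.5675 -0.162   0.012 ]
c2 [0.5739 0.1793 0.012 ]
flapedge front [ 0.5954 -0.0108  0.056 ]
lip corner [ 0.6175 -0.0115  0.052 ]
flap far front [ 0.5942 -0.141   0.056 ]
bed front edge x= [0.02671442 0.57138696] 25 26 0.0003113614031717366
bed z med 0.01214472077435444
depth front [0.02948503 0.57061419] 0.5712035638406705
y ends 0.575 [-0.1652  0.1809]
y ends 0.6 [-0.1668  0.2315]
y ends 0.64 [-0.0181  0.1802]
housing top 2491 ((750.151123046875, -43.07843017578125), (243.82022094726562, 102.09477996826172), 88.52693176269531)
```

```bash
cat >> h.py <<'E'
O=np.array([.621,-.0127]);YAW=-.027;L=np.radians(36);Q=quat(36,YAW)
def tcp(x,y,z):
    "TCP (m, world) for the open tips' upper front corner at coder (x,z), hand centre at coder y; mm"
    d=np.array([np.sin(L),-np.cos(L)]);n=np.array([-np.cos(L),-np.sin(L)])
    p=np.array([x,z])+11*n+13*d
    c,s=np.cos(YAW),np.sin(YAW)
    return np.array([O[0]+(c*p[0]-s*y)/1e3,O[1]+(s*p[0]+c*y)/1e3,p[1]/1e3])
def go(x,y,z,v=.1): ctrl.movel(tcp(x,y,z),max_speed=v); return rep()
def rep():
    s=get_state();p=np.array(s["tcp_pos"]);a=p[:2]-O;c,sn=np.cos(YAW),np.sin(YAW)
    o=tcp(0,0,0);b=np.array([c*a[0]+sn*a[1],-sn*a[0]+c*a[1]])*1e3
    off=(p[2]-o[2])*1e3
    d0=tcp(0,0,0);e=d0[:2]-O;bx=(c*e[0]+sn*e[1])*1e3
    print("t%.2f F x%.1f y%.1f z%.1f force"%(s["time"],b[0]-bx,b[1],off),np.round(s["contact_force"],2),"w%.3f"%s["width"],flush=True);return s
def box(cam):
    "coder-frame centre estimate of the box in the lane, from depth of its top"
    st=get_state();im,d=vision.grab_frame(cam);W=cloud(cam,im,d,st)[d>0]
    a=(W[:,:2]-O)*1e3;c,s=np.cos(YAW),np.sin(YAW)
    x=c*a[:,0]+s*a[:,1];y=-s*a[:,0]+c*a[:,1];z=W[:,2]*1e3
    return im,d,x,y,z
E
python3 - <<'E'
from h import *
ctrl.movep(tcp(-2,200,110),Q);s=rep();print(np.round(s["qpos"],2))
go(-2,200,38);
go(-2,124,38,.06)
ctrl.pause(.2);rep()
im,d,x,y,z=box("side");m=(abs(x)<30)&(y>8)&(y<150)&(z>50)&(z<62);print("box top y",np.round(np.percentile(y[m],[1,50,99]),1),"x",np.round(np.percentile(x[m],[1,50,99]),1),m.sum())
cv2.imwrite("pics/s1.png",cv2.resize(im[100:290,100:360],(780,570)))
E
```

```text
t5.15 F x-1.7 y199.2 z109.8 force [ 0.1  -0.39 -0.16] w0.086
[ 0.24  0.87 -1.22  2.17  1.77  1.14 -0.47]
t6.02 F x0.2 y203.3 z44.2 force [-14.78  -6.71  40.49] w0.085
t7.43 F x-2.0 y124.3 z38.0 force [ 0.47 -0.38 -0.44] w0.086
t7.63 F x-2.0 y124.3 z38.0 force [0.01 0.01 0.17] w0.086
box top y [16.7 41.  68.2] x [-28.7  -3.3  23.9] 346
```

View pics/s1.png

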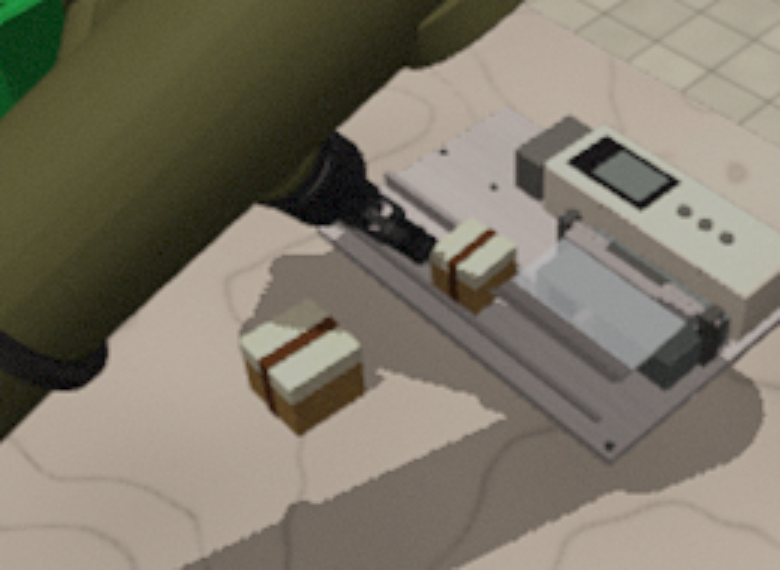

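A finger touched the small look-alike outside the bed while lowering, because the hand was wide open there. The box itself is now at y≈42, still outside the flap edge, as the picture shows at (475,265). Next I straddle it and lift the flap.

```bash
cat >> h.py <<'E'
def flapz(cams=("side","top")):
    for cam in cams:
        im,d,x,y,z=box(cam)
        for lo,hi in((-26,-20),(-12,0),(5,20),(40,60)):
            m=(x>lo)&(x<hi)&(y<-40 if True else 0)&(y>-120)&(z>42)&(z<100)
            if m.sum()>5: print(cam,"flap z at x",lo,hi,np.round(np.percentile(z[m],[25,50,75]),1),m.sum())
        m=(abs(x)<28)&(y>-5)&(y<75)&(z>52)&(z<59)
        if m.sum()>20: print(cam,"boxtop y",np.round(np.percentile(y[m],[2,50,98]),1),m.sum())
    return im
E
python3 - <<'E'
from h import *
flapz(("side",))
go(-2,126,98,.15)
go(-61,33,98,.15)
go(-14,33,33,.12)
go(-9,33,33,.05)
go(-1,33,44,.05)
ctrl.pause(.15);rep()
flapz()
im,_=vision.grab_frame("side");cv2.imwrite("pics/s2.png",cv2.resize(im[100:290,100:360],(780,570)))
E
```

```text
side flap z at x -26 -20 [55.2 56.  57.2] 43
side flap z at x -12 0 [51.7 52.5 53.5] 135
side flap z at x 5 20 [52.2 53.4 54.5] 180
side flap z at x 40 60 [55.7 56.8 58.2] 251
side boxtop y [-4.1 39.4 67.4] 339
t8.28 F x-2.0 y125.4 z97.8 force [-0.72  0.07 -0.83] w0.085
t9.17 F x-60.4 y33.7 z98.1 force [1.12 0.63 0.11] w0.085
t9.98 F x-14.2 y33.5 z33.3 force [0.18 0.65 0.84] w0.085
t10.23 F x-8.5 y32.9 z33.8 force [ 0.4   0.34 -0.02] w0.085
t10.66 F x-7.6 y32.9 z40.6 force [-21.36   1.67  -1.41] w0.086
t10.81 F x-7.7 y32.9 z40.5 force [-20.47   1.18  -1.32] w0.085
side flap z at x -26 -20 [61.5 62.5 63.5] 39
side flap z at x -12 0 [56.7 57.6 58.7] 126
side flap z at x 5 20 [55.7 56.9 57.8] 168
side flap z at x 40 60 [57.2 58.2 59.8] 242
side boxtop y [-4.  38.3 67.6] 265
top flap z at x -26 -20 [60.7 62.3 63.3] 61
top flap z at x -12 0 [56.6 58.1 59.1] 124
top flap z at x 5 20 [56.4 57.6 58.7] 184
top flap z at x 40 60 [57.5 59.  60.5] 224
top boxtop y [-3.1 42.  68.3] 343
```

View pics/s2.png

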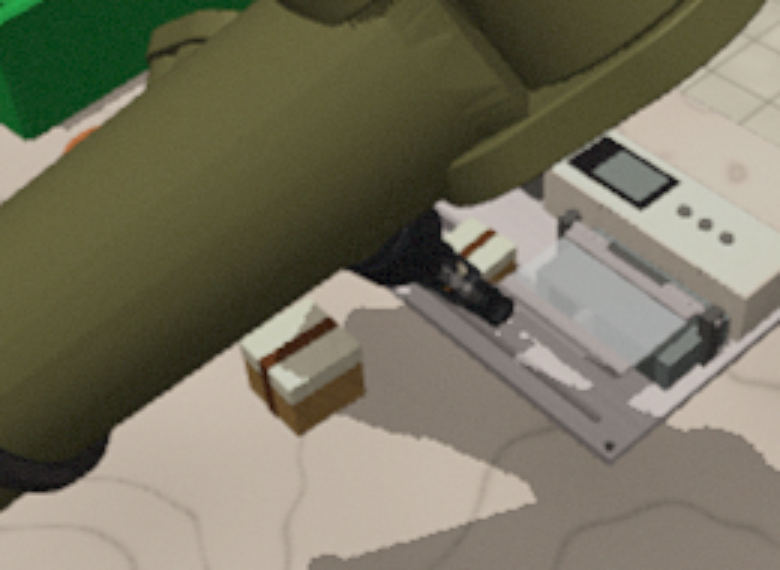

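The lip is raised only ~6 mm. I pushed too much in +x and the lip is sticking on the finger, so I back off in x and raise straight up.

```bash
python3 - <<'E'
from h import *
go(-9,33,41,.05)
go(-9,33,53,.05)
flapz(("top",))
go(-5,33,47.5,.04)
ctrl.pause(.1);rep()
flapz()
E
```

```text
t11.28 F x-11.0 y32.8 z39.9 force [-8.85  0.08 -2.91] w0.085
t11.68 F x-10.4 y32.8 z52.5 force [-7.89  0.32 -3.14] w0.086
top flap z at x -26 -20 [69.  70.5 72.2] 60
top flap z at x -12 0 [63.  64.3 65.9] 140
top flap z at x 5 20 [61.2 62.3 63.7] 173
top flap z at x 40 60 [59.8 61.2 62.5] 214
top boxtop y [20.6 44.4 68.3] 337
t12.04 F x-10.6 y32.8 z44.2 force [-21.1    1.35  -2.52] w0.085
t12.14 F x-10.7 y32.8 z44.3 force [-20.8    1.34  -1.63] w0.086
side flap z at x -26 -20 [60.6 61.6 62.4] 44
side flap z at x -12 0 [56.  57.2 58.2] 124
side flap z at x 5 20 [55.9 56.8 57.5] 169
side flap z at x 40 60 [57.2 58.2 59.2] 248
side boxtop y [-3.7 38.6 67.8] 267
top flap z at x -26 -20 [60.4 62.1 63.9] 60
top flap z at x -12 0 [56.7 58.1 59.5] 124
top flap z at x 5 20 [56.3 57.5 58.6] 184
top flap z at x 40 60 [57.6 59.1 60.6] 235
top boxtop y [-3.1 41.9 68.3] 339
```

```bash
python3 - <<'E'
from h import *
go(-16,33,42,.08)
go(-18,33,30,.08)
go(-6,33,29,.06)
go(-6.5,33,47,.06)
ctrl.pause(.1);rep()
flapz(("top",))
E
```

```text
t12.54 F x-14.9 y33.3 z42.7 force [ 0.73 -0.51  0.8 ] w0.085
t12.84 F x-17.6 y33.1 z29.9 force [-0.45  0.4  -0.03] w0.085
t13.19 F x-5.3 y32.8 z29.3 force [-0.73 -0.48 -0.27] w0.085
t13.64 F x-7.0 y33.0 z47.2 force [-2.63  0.18 -2.84] w0.085
t13.74 F x-7.0 y33.0 z46.7 force [-2.84  0.26 -2.93] w0.085
top flap z at x -26 -20 [68.2 69.6 71.4] 60
top flap z at x -12 0 [62.2 63.4 64.6] 140
top flap z at x 5 20 [60.7 62.1 63.3] 181
top flap z at x 40 60 [59.7 60.8 62.3] 217
top boxtop y [20.6 44.4 68.4] 326
```

```bash
python3 - <<'E'
from h import *
go(-6.5,33,51,.05);ctrl.pause(.25);rep()
flapz(("top",))
for y in(15,0,-15,-30,-40,-44): s=go(-6.5,y,51,.05)
f0=s["contact_force"][1]
for y in(-45.5,-47,-48.5,-50,-51.5):
    s=go(-6.5,y,51,.03);ctrl.pause(.1);s=rep()
    if s["contact_force"][1]-f0>3.5: break
im,d,x,y,z=box("top")
im2,_=vision.grab_frame("side")
cv2.imwrite("pics/a3.png",np.hstack([cv2.resize(im[110:230,160:320],(400,300)),cv2.resize(im2[120:270,190:390],(400,300))]))
E
```

```text
t14.04 F x-6.6 y32.9 z51.1 force [-4.15 -0.32 -2.68] w0.085
t14.29 F x-6.6 y32.9 z50.9 force [-4.17 -0.53 -1.92] w0.085
top flap z at x -26 -20 [72.9 74.  76.5] 61
top flap z at x -12 0 [65.3 66.7 67.9] 147
top flap z at x 5 20 [62.5 64.  65.3] 160
top flap z at x 40 60 [60.4 61.6 63.3] 212
top boxtop y [20.6 44.3 68.3] 338
t14.85 F x-6.3 y14.9 z51.1 force [-2.35  1.56 -3.69] w0.085
t15.30 F x-6.4 y-0.8 z50.9 force [-2.25  0.37 -3.29] w0.085
t15.75 F x-6.5 y-15.7 z50.9 force [-3.07 -0.32 -3.51] w0.086
t16.20 F x-6.5 y-30.7 z50.9 force [-2.59  0.32 -3.01] w0.085
t16.55 F x-6.5 y-40.5 z51.0 force [-2.65  0.73 -2.13] w0.085
t16.80 F x-6.5 y-44.1 z51.0 force [-2.89  1.41 -2.79] w0.085
t17.05 F x-6.5 y-45.2 z51.0 force [-1.9   2.88 -3.01] w0.086
t17.15 F x-6.6 y-45.2 z51.0 force [-2.82  3.85 -2.65] w0.085
t17.40 F x-6.6 y-46.9 z51.0 force [-4.07  4.05 -3.02] w0.085
t17.50 F x-6.5 y-47.0 z51.0 force [-3.48  3.49 -2.26] w0.085
t17.75 F x-6.6 y-48.5 z50.9 force [-3.78  2.08 -2.11] w0.085
t17.85 F x-6.6 y-48.5 z50.9 force [-3.32  2.74 -2.73] w0.086
t18.10 F x-6.6 y-50.0 z51.0 force [-3.86  3.88 -3.02] w0.085
t18.20 F x-6.6 y-50.0 z51.0 force [-4.2   3.46 -2.37] w0.085
t18.45 F x-6.6 y-50.8 z51.1 force [-3.07  5.36 -2.81] w0.086
t18.55 F x-6.6 y-50.8 z51.0 force [-3.77  4.22 -3.14] w0.086
```

View pics/a3.png

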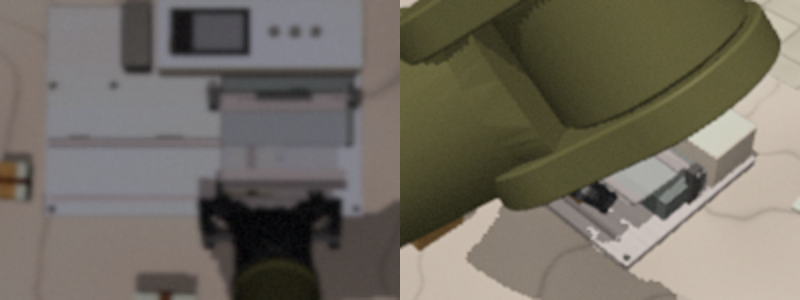

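```bash
python3 - <<'E'
from h import *
im,d,x,y,z=box("top")
for r in models.masks_of("top","praline_box"): print(round(r["p"],2),np.round(r["point"]),r["mask"].sum())
i=vision.camera_info("top");c,s=np.cos(YAW),np.sin(YAW)
def px(p):
    w=np.array([O[0]+(c*p[0]-s*p[1])/1e3,O[1]+(s*p[0]+c*p[1])/1e3,p[2]/1e3]);q=i["mtx"]@(i["R"]@w+i["t"]);return q[:2]/q[2]
u0,v0=225,140;k=9
v=cv2.resize(im[v0:v0+55,u0:u0+85],None,fx=k,fy=k,interpolation=cv2.INTER_CUBIC)
v=cv2.convertScaleAbs(v,alpha=1.6,beta=-40)
for yy,col in((-6,(0,0,255)),(-31,(0,255,0)),(-56,(255,0,0))):
    a,b=[tuple(int(t) for t in (px((xx,yy,56))-[u0,v0]+.5)*k) for xx in(-25,25)];cv2.line(v,a,b,col,1)
cv2.imwrite("pics/t4.png",v)
E
```

```text
0.97 [226. 239.] 687
0.54 [165. 185.] 231
```

View pics/t4.png

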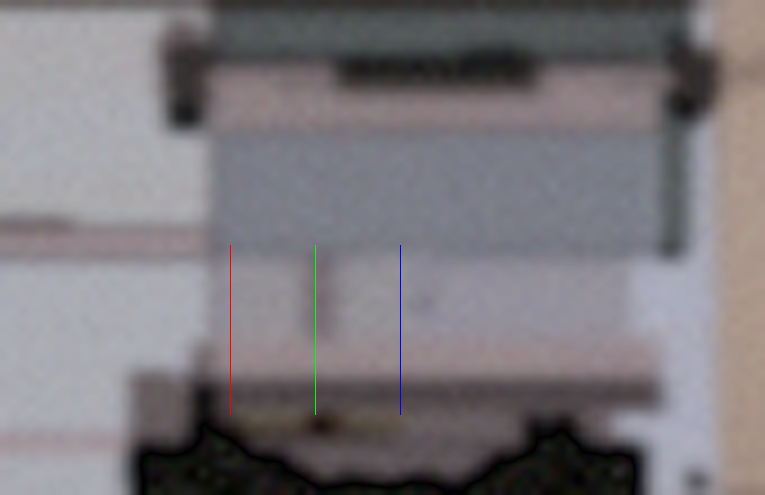

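Through the pane the box band sits at col 320, against the predicted home position of 315, and its leading edge is at the stop line. I'll press lightly once more to confirm, then let the flap down and withdraw.

```bash
python3 - <<'E'
from h import *
go(-6.5,-53,51,.03);ctrl.pause(.2);rep()
go(-6.5,-48.5,51,.04)
go(-8,-48.5,36,.05)
go(-20,-48.5,34,.08)
go(-66,-48.5,97,.12)
go(-80,-48.5,150,.15)
ctrl.pause(.2);flapz()
im,d,x,y,z=box("top");im2,_=vision.grab_frame("side")
cv2.imwrite("pics/a5.png",np.hstack([cv2.resize(im[110:230,200:320],(400,400)),cv2.resize(im2[140:260,260:380],(400,400))]))
E
```

```text
t19.00 F x-6.6 y-50.9 z51.2 force [-2.03  7.76 -2.39] w0.085
t19.20 F x-6.6 y-51.0 z51.2 force [-3.46  7.71 -2.5 ] w0.085
t19.46 F x-6.6 y-49.3 z50.8 force [-3.6  -0.77 -3.3 ] w0.085
t19.91 F x-7.0 y-48.5 z36.5 force [-0.1   0.8  -0.29] w0.085
t20.21 F x-20.0 y-48.4 z34.3 force [-0.87  0.33  0.31] w0.085
t21.01 F x-65.6 y-48.8 z97.0 force [-0.13  0.32  0.36] w0.085
t21.52 F x-79.8 y-49.2 z149.7 force [-0.34 -0.07 -0.14] w0.085
side flap z at x -26 -20 [56.1 63.7 65.4] 61
side flap z at x -12 0 [59.  59.8 61. ] 122
side flap z at x 5 20 [58.  58.9 59.8] 163
side flap z at x 40 60 [57.9 58.9 60.2] 241
top flap z at x -26 -20 [63.9 65.7 67.3] 60
top flap z at x -12 0 [59.6 60.8 62. ] 126
top flap z at x 5 20 [58.2 59.3 60.6] 183
top flap z at x 40 60 [58.3 60.  61.4] 223
```

View pics/a5.png

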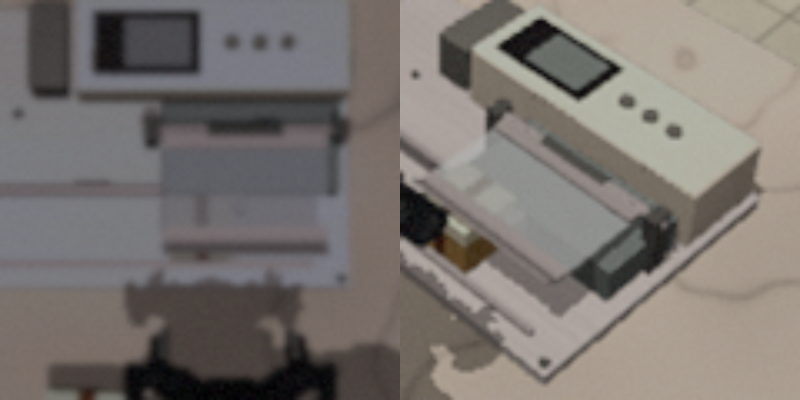

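The flap lies level on the box (left (200,215), right (480,190)) and the hand is clear. At y −51 the hand hit a firm end stop at 7.7 N, so the box is fully in.

```bash
python3 -c "
from h import *
print(ticket.close_job())"
```

```text
the job is handed in; nothing more can be done
None
```

I handed the job in at about 22 s of robot time: the box is against the end stop, the flap rests level on its top and the hand is clear. While lowering the hand, a finger pressed on the small look-alike box at about 40 N and may have shifted it; I didn't recheck the tub, cup or tin, but the hand stayed well away from them.

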